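# Load the bench polisher, bolt its lid and start it

### The job

Put every brass bangle from the jeweller's bench into the tub of the polishing machine, then shut the lid. With the lid shut, slide the barrel bolt fully home into its keeper, and only then press the spring-loaded start plunger right down to its stop and let it come back up. Leave the soldering brick, the jar and the doming block where they are.

Things in the scene. Friction and masses are not known exactly. Their poses are not given: they have to be found in the camera images.
- bangle1_center (a point): brass bangle: a plain round ring lying flat, outer diameter 74 mm, bore 56 mm (wall 9 mm thick), 22 mm high, about 0.16 kg. The point is the centre of the ring, half-way up (11 mm above what it lies on), in the middle of the empty bore; its z axis is the ring's axis. To be pinched by the wall, one finger in the bore. All bangles are alike; three to five are present
- bangle2_center (a point): brass bangle: a plain round ring lying flat, outer diameter 74 mm, bore 56 mm (wall 9 mm thick), 22 mm high, about 0.16 kg. The point is the centre of the ring, half-way up (11 mm above what it lies on), in the middle of the empty bore; its z axis is the ring's axis. To be pinched by the wall, one finger in the bore. All bangles are alike; three to five are present
- bangle3_center (a point): brass bangle: a plain round ring lying flat, outer diameter 74 mm, bore 56 mm (wall 9 mm thick), 22 mm high, about 0.16 kg. The point is the centre of the ring, half-way up (11 mm above what it lies on), in the middle of the empty bore; its z axis is the ring's axis. To be pinched by the wall, one finger in the bore. All bangles are alike; three to five are present
- bangle4_center (a point): brass bangle: a plain round ring lying flat, outer diameter 74 mm, bore 56 mm (wall 9 mm thick), 22 mm high, about 0.16 kg. The point is the centre of the ring, half-way up (11 mm above what it lies on), in the middle of the empty bore; its z axis is the ring's axis. To be pinched by the wall, one finger in the bore. All bangles are alike; three to five are present
- bangle5_center (a point): brass bangle: a plain round ring lying flat, outer diameter 74 mm, bore 56 mm (wall 9 mm thick), 22 mm high, about 0.16 kg. The point is the centre of the ring, half-way up (11 mm above what it lies on), in the middle of the empty bore; its z axis is the ring's axis. To be pinched by the wall, one finger in the bore. All bangles are alike; three to five are present
- tub (a point): centre of the inner floor of the polishing machine's open tub, 16 mm above the bench (fixed). Axes: x away from the robot, y left (towards the lid hinge), z up; the machine is turned by up to 0.2 rad. Inside, the tub is 200 mm along x (-100 to +100) and 180 mm along y (-92 to +88); walls 8 mm, rim 80 mm above this floor
- lid (a joint): aluminium lid, 214 mm along the hinge, reaching 194 mm from it, 10 mm thick: 0 is shut, 1.57 upright, 1.85 leaning fully back, away from the tub. 0.4 kg, damped hinge: leaning back it stays open; pushed from behind (from +y) well past upright it sinks shut by itself in a few seconds; it may also be pushed all the way
- lid_hinge (a point): mid-point of the lid's hinge axis, along the machine's x, at the top of the tub's +y wall (98 mm along +y and 80 mm up from the tub floor centre); fixed to the lid. When shut the lid reaches from here along the machine's -y, its underside at this height, its outer face 10 mm higher
- lid_edge (a point): middle of the lid's free edge, on the outer face; moves with the lid. On the outer face, 155 to 185 mm from the hinge, stand the keeper (around x = -50 mm of the machine, 41 mm high) and a bar handle (x = +25 to +90 mm, 37 mm high); between them (x = -30 to +20 mm) the face is bare
- bolt (a joint): steel barrel bolt on the control deck; it slides along the machine's +y, over the edge of the shut lid, into the keeper on the lid. 0 is fully drawn back, 0.050 m is fully home in the keeper (the stop). It slides with about 2 N of friction and stays where it is left
- bolt_knob (a point): centre of the bolt's ball knob, 23 mm in diameter, on an upright stem 12 mm thick, 60 mm above the control deck; the bolt's brackets reach 33 mm above the deck. The deck lies along the tub's -y side, level with the rim (y from -92 to -198 mm of the machine, x from -108 to +108); bolt at x = -50 mm, plunger at x = +55 mm. Moves with the bolt
- plunger (a joint): travel of the machine's spring-loaded start plunger: 0 is up, 0.014 m is down at its stop. It takes 3 N to start and 10 N at the stop, and springs back up when let go
- plunger_top (a point): top centre of the plunger's black mushroom head, 44 mm in diameter, 45 mm above the deck when up; it moves with the plunger
- brick_center (a point): soldering brick lying among the bangles, pale, square, 62 x 62 mm and 28 mm high, 0.45 kg; the point is its centre. Not part of the job
- jar_center (a point): glass jar with steel pins, 80 mm in diameter, 70 mm high, beyond the bangles; the point is its centre. Not part of the job
- doming_block_center (a point): dark wooden doming block, a 56 mm cube, beyond the bangles; the point is its centre. Not part of the job
Mind the look-alikes: they are no part of the job. What is shaped like the part that bears bangle5_center but black or pink is not meant.

How it is judged:
By the outcome, as a careful person would: the job done as asked, in the order asked, and still so for the second after the job is handed in, with the robot touching nothing.
Of bangle1, bangle2, bangle3, bangle4, bangle5 only 3 to 5 are there at a start; the rules pass over those that are not, and their reading is None.
At some moment in a run one of bangle1, bangle2, bangle3, bangle4, bangle5 may be knocked a few centimetres aside while the robot is not near it.
Once in a run the grip may slacken for a moment while it holds something.
It also fails if it takes over 210 s, if anything falls off the work surface, if the arm or the gripper's body presses on something with over 40 N, if the wrist force passes 120 N, or if a joint passes its speed limit or range.

### The arm

A 6-joint arm with a two-finger parallel gripper is mounted at the origin on the work surface. World frame = base frame: x ahead of the robot, y to its left, z up, the work surface at z = 0. Lengths are in m, angles in rad, forces in N, time in s.
With the tool pointing down it reaches from about 0.3 to 0.95 m from the base axis. Payload 3.1 kg.
Tool frame: the origin (TCP) lies on the centre line of the jaws, within the pads' length; the fingertips stand 17 mm ahead of it and the grasp point (between the pads) lies 2 mm behind it; z points along the fingers, y is the line along which they close (so a half turn about z gives the same grasp; the last joint's range is limited). The gripper opens to 85 mm and grips with 20 to 120 N. Pads are 22 mm wide; open, the fingers measure 114 mm over their backs; the gripper's body (76 mm by 85 mm) begins 54 mm behind the grasp point. The pads swing forward as they close: fully open they stand 13 mm farther back than shut.
Start: joints at [-1.204, 0.308, 1.634, -0, 1.2, -0.07], TCP at [0.264, -0.566, 0.248] pointing down, gripper open.
Joint ranges: [-3.06, 3.06], [-0.79, 1.96], [0.05, 2.63], [-1.19, 4.34], [0.05, 2.64], [-2.94, 2.94]. Speed limits (rad/s): [2.79, 2.79, 3.14, 3.14, 3.14, 3.14].

### API

Orientations are given as a unit quaternion [w, x, y, z].
In Python, from rig import arm gives the robot as it stands.
- The arm moves only by the tool apply_moves, never from a script. Its argument "moves" is a list of rows, each a list of 7 numbers: the turn, a rotation vector about the world's x, y, z in degrees, then the shift along the world's x, y, z in m, then the opening, from -1 (shut) to 1 (fully open). A call has 1 to 10 rows; each row is the pose to reach, as a shift and turn from the pose commanded when the call began; what a row does not reach only later rows make up. A row lasts 1/12 s, in which the tool goes at most 41.7 mm and 7.16 degrees, less where a joint would pass 70% of its speed; a pose out of reach is approached as far as the arm can. A call with a gripper value outside its range is refused whole. The fingers move at their own pace and stop on an object; "grip_force" is the grip in N (left out, the last holds). Time passes only in rows, so rows that repeat a pose let the fingers close. It gives the time, the measured TCP pose, the force, the opening and the grip force at its end, in the units of the state.
- arm.get_obs(): the state, without advancing time (a new reading comes with each control period).
- arm.get_image(name): name is "side" or "top" or "wrist"; returns the picture (400x640x3 uint8, blue, green, red); there is no depth.
- arm.camera_info(name): a dict with "camera_matrix" (3x3 intrinsics, pixels), "k1" (the pictures are not rectified: a ray, as slopes to the right and down, at radius r is drawn at 1 + k1 r^2 times it, then the intrinsics apply), "pose" (4x4, takes a point from camera to world coordinates); the wrist camera has in their place "T_tool_cam" (4x4, takes a point from camera to tool coordinates, whose origin is the TCP and whose axes are the flange's). Camera axes: x right, y down, z forward; pixel columns grow to the right and rows downward; lengths in m; the calibration is good to about 2 mm. A picture is of the moment at which its call begins: read the wrist's pose just before it. camera_info takes no time and is no camera call.
- arm.sign_off(): hands the job in; it is judged then, once.
Trained networks look in the newest picture that a camera, given by its name, has taken for a name from the list of things; names that differ only in an ending like _2 or _b are one class to them, and where a whole thing is asked for, a point or a joint stands for the part that bears it (a point fixed in the world has none). Each returns a list of dicts, best first, with "p" (0 to 1); they miss things now and then, are a little off and sometimes report something else, mostly with a low value. They report only what shows in the picture. A call takes as long as a camera call. They do not tell look-alikes from the thing itself.
- arm.outline_of(camera, label): "pixels" (400x640 bool, what is visible of it) and "box" ([left, top, right, bottom] in pixels, round what is visible of it).
- arm.tip_of(camera, label): "uv" ([column, row] in pixels: a listed point, or the origin of a listed thing).
The state is a dict: "time": time; "joint_positions": joint angles; "joint_velocities": joint speeds; "joint_efforts": joint torques, N m; "ee_pos": TCP position; "tcp_rot": TCP orientation; "contact_force": force on the tool from outside, world axes, zero at the start; "wrist_torque": the same for the moment, N m; "grip_width": opening from 0.0 (shut) to 1.0 (fully open); "grasp_force": force on a finger pad.
Only numpy, scipy, OpenCV 4.12 (cv2) and the standard library are available. Lean on these libraries where they do the work, as an engineer would, in place of code of your own. Each camera call takes 0.05 s, during which the arm holds its last target. There are 200 camera calls.

## Working session

There is one attempt and no reset: what is moved stays moved. The work goes in short steps, Python scripts to look and compute and a tool call to move; the robot and the scene stay as the last step left them, time stands still between calls to the robot, and variables do not carry over. Pictures are saved under pics/ and viewed, at most 14 in all, crops included, and the job is handed in when it is done.

Besides the shell and the picture viewer there is one more tool, called after "Request:" as a command line: name --pt "numbers of a row" for each row, then --argument value for the rest. apply_moves: Moves the arm, as the interface text tells. Its arguments: {"type":"object","properties":{"moves":{"type":"array","items":{"type":"array","items":{"type":"number"}}},"grip_force":{"type":"number"}},"required":["moves"]}

```bash
ls; mkdir -p pics; cat > h.py <<'E'
import numpy as np,cv2
from scipy.spatial.transform import Rotation as R
from rig import arm
def campose(name,obs=None):
    ci=arm.camera_info(name)
    if 'pose' in ci: return ci,np.array(ci['pose'])
    T=np.eye(4);T[:3,:3]=R.from_quat(np.array(obs['tcp_rot'])[[1,2,3,0]]).as_matrix();T[:3,3]=obs['ee_pos']
    return ci,T@np.array(ci['T_tool_cam'])
def ray(name,uv,obs=None):
    ci,P=campose(name,obs);K=np.array(ci['camera_matrix'])
    d=np.array([(uv[0]-K[0,2])/K[0,0],(uv[1]-K[1,2])/K[1,1]]);s=d.copy()
    for _ in range(20): s=d/(1+ci['k1']*(s@s))
    v=P[:3,:3]@np.array([s[0],s[1],1]);return P[:3,3],v
def at_z(name,uv,z,obs=None):
    o,v=ray(name,uv,obs);return o+v*(z-o[2])/v[2]
def proj(name,p,obs=None):
    ci,P=campose(name,obs);K=np.array(ci['camera_matrix'])
    c=P[:3,:3].T@(np.array(p)-P[:3,3]);s=c[:2]/c[2];s=s*(1+ci['k1']*(s@s))
    return K[:2,:2]@s+K[:2,2]
E
python3 - <<'E'
from h import *
o=arm.get_obs();print(o['ee_pos'],o['tcp_rot'],o['time'])
for n in('side','top'):
    cv2.imwrite(f'pics/{n}0.png',arm.get_image(n)); print(n,np.round(arm.camera_info(n)['pose'],3).tolist())
H=dict(bangle1_center=.011,tub=.016,lid_hinge=.096,bolt_knob=.156,plunger_top=.141,brick_center=.014,jar_center=.035,doming_block_center=.028)
for l,z in H.items():
    for d in arm.tip_of('top',l)[:7]:
        print(l,round(d['p'],2),np.round(d['uv']),np.round(at_z('top',d['uv'],z),3))
print(np.round(arm.camera_info('wrist')['T_tool_cam'],3).tolist())
E
```

```text
pics
[ 0.2640771  -0.56559979  0.24704479] [-1.13423006e-03  9.76241835e-01  2.16680778e-01 -1.80072648e-04] 0.0
side [[0.997, -0.025, 0.075, 0.41], [-0.075, -0.579, 0.812, -0.983], [0.023, -0.815, -0.579, 0.788], [0.0, 0.0, 0.0, 1.0]]
top [[-0.01, -0.98, 0.199, 0.28], [-1.0, 0.01, -0.002, -0.032], [0.0, -0.199, -0.98, 1.165], [0.0, 0.0, 0.0, 1.0]]
bangle1_center 0.85 [394. 221.] [ 0.444 -0.247  0.011]
bangle1_center 0.68 [400. 129.] [ 0.723 -0.281  0.011]
bangle1_center 0.43 [394. 178.] [ 0.569 -0.254  0.011]
tub 0.95 [232. 187.] [0.546 0.214 0.016]
lid_hinge 0.78 [194. 185.] [0.534 0.303 0.096]
lid_hinge 0.72 [279. 148.] [0.638 0.073 0.096]
lid_hinge 0.32 [403. 128.] [ 0.693 -0.27   0.096]
bolt_knob 0.47 [289. 181.] [0.529 0.04  0.156]
plunger_top 0.54 [278. 144.] [0.631 0.072 0.141]
brick_center 0.6 [354. 224.] [ 0.438 -0.134  0.014]
jar_center 0.93 [332. 108.] [ 0.78  -0.076  0.035]
doming_block_center 0.76 [400. 129.] [ 0.714 -0.277  0.028]
[[-0.002, -0.95, -0.313, 0.081], [1.0, -0.001, -0.001, 0.001], [0.001, -0.313, 0.95, -0.127], [0.0, 0.0, 0.0, 1.0]]
```

View pics/top0.png

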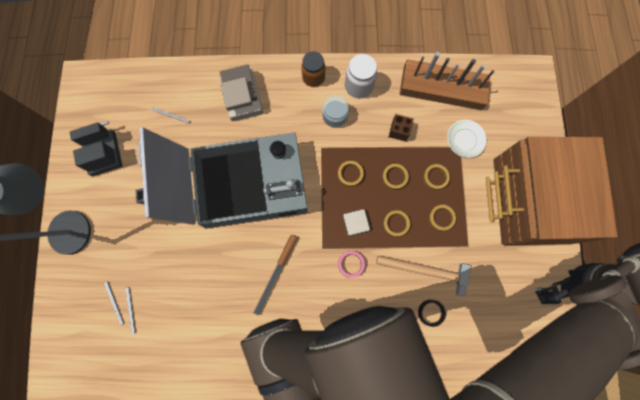

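View pics/side0.png

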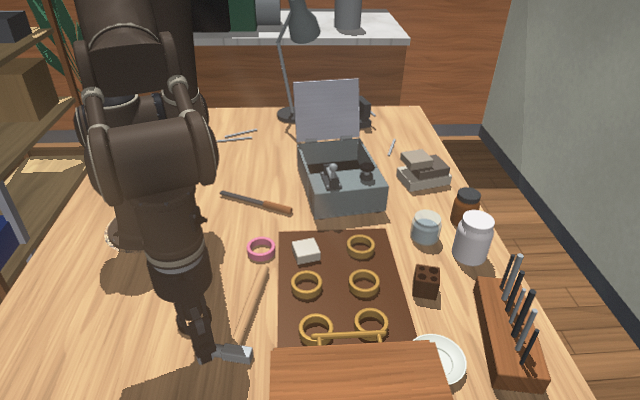

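Top view: five brass rings on the mat at (350,173), (396,177), (437,177), (397,223) and (443,218). The pink ring at (351,264) and the black one at (432,313) are look-alikes and don't fit "brass". The lid leans back at the left, and the deck is at x≈285. I'll confirm with an enlarged crop.

```bash
python3 - <<'E'
from h import *
im=cv2.imread('pics/top0.png')
hsv=cv2.cvtColor(im,cv2.COLOR_BGR2HSV)
for c in [(350,173),(396,177),(437,177),(397,223),(443,218)]:
    x,y=c;r=24;s=hsv[y-r:y+r,x-r:x+r]
    m=((s[...,0]>17)&(s[...,0]<32)&(s[...,1]>100)&(s[...,2]>90)).astype(np.uint8)
    cs,_=cv2.findContours(m,cv2.RETR_EXTERNAL,cv2.CHAIN_APPROX_NONE)
    cs=max(cs,key=len);e=cv2.fitEllipse(cv2.convexHull(cs))
    u=np.array(e[0])+[x-r,y-r];print(np.round(u,1),np.round(e[1],1),np.round(at_z('top',u,.013),3))
crop=im[115:255,185:470]
cv2.imwrite('pics/c1.png',cv2.resize(crop,None,fx=2.8,fy=2.8,interpolation=cv2.INTER_CUBIC))
E
```

```text
[350.2 173.1] [24.9 25.8] [ 0.586 -0.127  0.013]
[395.1 176.2] [25.  26.1] [ 0.575 -0.257  0.013]
[436.2 176.6] [24.9 25.8] [ 0.573 -0.378  0.013]
[396.4 223. ] [25.4 26.8] [ 0.438 -0.254  0.013]
[442.1 217.4] [25.4 26.8] [ 0.452 -0.387  0.013]
```

View pics/c1.png

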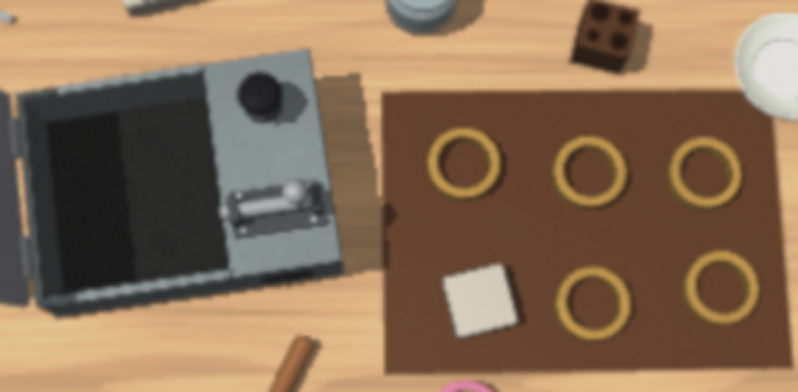

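```bash
python3 - <<'E'
from h import *
M=np.array([[-108,-198],[108,-198],[108,-92],[-108,-92]])/1000
px=[(306.4,209.6),(295,132.9),(258.2,140),(266.4,213)]
W=np.array([at_z('top',p,.096)[:2] for p in px]);print(W.round(3))
a=M-M.mean(0);b=W-W.mean(0)
th=np.arctan2((a[:,0]*b[:,1]-a[:,1]*b[:,0]).sum(),(a*b).sum());c,s=np.cos(th),np.sin(th);Rm=np.array([[c,-s],[s,c]])
t=W.mean(0)-Rm@M.mean(0);print('th',th,'t',t,'res',(W-(M@Rm.T+t)).round(3))
for n,p in dict(plunger=(55,-145,141),knob0=(-50,-170,156),hinge=(0,98,96),tub=(0,0,16)).items():
    w=Rm@(np.array(p[:2])/1000)+t;print(n,w.round(3),proj('top',[*w,p[2]/1000]).round(1))
print(at_z('top',(185+292/2.8,115+193/2.8),.156),'knob'); print(at_z('top',(185+260/2.8,115+93/2.8),.141),'plunger')
print(Rm.T@(at_z('top',(185+292/2.8,115+193/2.8),.156)[:2]-t), Rm.T@(at_z('top',(185+260/2.8,115+93/2.8),.141)[:2]-t))
E
```

```text
[[ 0.465 -0.001]
 [ 0.68   0.029]
 [ 0.66   0.13 ]
 [ 0.457  0.104]]
th 0.13404860843947491 t [0.5460534  0.20935341] res [[-0.001 -0.   ]
 [ 0.     0.002]
 [-0.005 -0.002]
 [ 0.006  0.001]]
plunger [0.62  0.073] [277.3 148.6]
knob0 [0.519 0.034] [291.5 184.6]
hinge [0.533 0.306] [192.3 185.8]
tub [0.546 0.209] [234.1 187.3]
[0.52089993 0.03992595 0.156     ] knob
[0.62092853 0.07144546 0.141     ] plunger
[-0.04757137 -0.16454581] [ 0.05577237 -0.14667764]
```

Poses check out: the machine is turned 0.134 rad, and the predicted knob and plunger match within mm. All five rings measure 25 px ≈ 74 mm. I'll start with the ring nearest the cabinet at (0.452,-0.387) and pinch its +y wall.

Request:
apply_moves --pt "0 0 -6 0.026 0.03 0 0" --pt "0 0 -12 0.052 0.06 0 0" --pt "0 0 -17.5 0.078 0.09 0 0" --pt "0 0 -17.5 0.104 0.12 0 0" --pt "0 0 -17.5 0.13 0.15 0 0" --pt "0 0 -17.5 0.157 0.18 -0.03 0" --pt "0 0 -17.5 0.184 0.211 -0.06 0" --pt "0 0 -17.5 0.184 0.211 -0.1 0" --pt "0 0 -17.5 0.184 0.211 -0.14 0" --pt "0 0 -17.5 0.184 0.211 -0.14 0" --grip_force 40

```text
time: 1.33
ee_pos: [0.4452, -0.3504, 0.1018]
tcp_rot: [-0.005, 0.998, 0.067, -0.004]
contact_force: [-1.1, 1.6, -0.3]
grip_width: 0.5
grasp_force: 0.0
```

```bash
cat >> h.py <<'E'
def rings(save=None):
    im=arm.get_image('top')
    if save: cv2.imwrite(save,im)
    hsv=cv2.cvtColor(im,cv2.COLOR_BGR2HSV)
    m=((hsv[...,0]>17)&(hsv[...,0]<32)&(hsv[...,1]>100)&(hsv[...,2]>80)).astype(np.uint8)
    roi=np.zeros_like(m);roi[150:247,320:468]=1
    for c in cv2.findContours(m*roi,cv2.RETR_EXTERNAL,cv2.CHAIN_APPROX_NONE)[0]:
        if len(c)>25:
            e=cv2.fitEllipse(cv2.convexHull(c));print('ring',np.round(e[0]),np.round(e[1]),np.round(at_z('top',e[0],.013)[:2],3))
E
python3 - <<'E'
from h import *
o=arm.get_obs();print(o['ee_pos'])
im=arm.get_image('wrist');cv2.imwrite('pics/w1.png',im)
print(proj('wrist',[.452,-.387,.022],o))
rings()
E
```

```text
[ 0.44515766 -0.35037914  0.10176965]
[375.33676581 207.73177222]
ring [396. 223.] [25. 27.] [ 0.438 -0.254]
ring [436. 177.] [25. 26.] [ 0.573 -0.378]
ring [395. 176.] [25. 26.] [ 0.575 -0.258]
ring [350. 173.] [25. 26.] [ 0.586 -0.127]
```

View pics/w1.png

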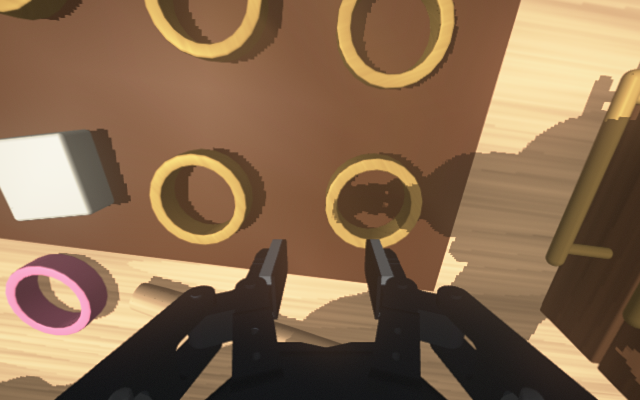

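The wrist view shows the target ring at (374,203), and the prediction was (375,208). Going down.

Request:
apply_moves --pt "0 0 0 0.0 0.0 -0.04 0" --pt "0 0 0 0.0 0.0 -0.075 0" --pt "0 0 0 0.0 0.0 -0.078 0" --pt "0 0 0 0.0 0.0 -0.078 0" --pt "0 0 0 0.0 0.0 -0.078 -1" --pt "0 0 0 0.0 0.0 -0.078 -1" --pt "0 0 0 0.0 0.0 -0.078 -1" --pt "0 0 0 0.0 0.0 -0.078 -1" --pt "0 0 0 0.0 0.0 -0.078 -1" --pt "0 0 0 0.0 0.0 -0.078 -1" --grip_force 50

```text
time: 2.27
ee_pos: [0.4501, -0.3569, 0.0337]
tcp_rot: [0.002, 0.998, 0.066, 0.002]
contact_force: [-0.9, 1.0, 4.7]
grip_width: 0.082
grasp_force: 47.4
```

Request:
apply_moves --pt "0 0 0 0 0 0.03 -1" --pt "0 0 0 0 0 0.06 -1" --pt "0 0 0 0 0.02 0.09 -1" --pt "0 0 0 0 0.045 0.12 -1" --pt "0 0 0 0.0 0.07 0.15 -1" --pt "0 0 0 0.01 0.1 0.18 -1" --pt "0 0 0 0.015 0.135 0.2 -1" --pt "0 0 0 0.02 0.175 0.2 -1" --pt "0 0 0 0.025 0.215 0.2 -1" --pt "0 0 0 0.03 0.255 0.2 -1"

```text
time: 3.1
ee_pos: [0.4789, -0.0988, 0.2329]
tcp_rot: [0.001, 0.998, 0.065, 0.002]
contact_force: [0.2, 0.1, -1.0]
grip_width: 0.08
grasp_force: 47.4
```

Request:
apply_moves --pt "0 0 0 0.005 0.04 0 -1" --pt "0 0 0 0.01 0.08 0 -1" --pt "0 0 0 0.015 0.12 0 -1" --pt "0 0 0 0.017 0.16 0 -1" --pt "0 0 0 0.02 0.2 0 -1" --pt "0 0 0 0.02 0.24 0 -1" --pt "0 0 0 0.021 0.275 0 -1" --pt "0 0 0 0.021 0.297 0 -1" --pt "0 0 0 0.021 0.297 0 -1" --pt "0 0 0 0.021 0.297 -0.03 -1"

```text
time: 3.93
ee_pos: [0.5046, 0.1997, 0.2076]
tcp_rot: [-0.002, 0.998, 0.067, 0.008]
contact_force: [2.3, 0.0, -1.0]
grip_width: 0.077
grasp_force: 47.6
```

Request:
apply_moves --pt "0 0 0 0 0 -0.04 -1" --pt "0 0 0 0 0 -0.08 -1" --pt "0 0 0 0 0 -0.12 -1" --pt "0 0 0 0 0 -0.145 -1" --pt "0 0 0 0 0 -0.145 -1" --pt "0 0 0 0 0 -0.145 -0.2" --pt "0 0 0 0 0 -0.145 -0.2" --pt "0 0 0 0 0 -0.145 -0.2" --pt "0 0 0 0 0 -0.145 -0.2" --pt "0 0 0 0 0 -0.11 -0.2"

```text
time: 4.77
ee_pos: [0.4949, 0.1951, 0.0863]
tcp_rot: [0.001, 0.998, 0.066, -0.005]
contact_force: [-0.6, 0.8, -1.6]
grip_width: 0.401
grasp_force: 0.0
```

Request:
apply_moves --pt "0 0 0 0 0 0.04 0" --pt "0 0 0 0 0 0.08 0" --pt "0 0 0 0 0 0.12 0" --pt "0 0 0 0 -0.03 0.13 0" --pt "0 0 0 0 -0.07 0.13 0" --pt "0 0 0 0 -0.11 0.13 0" --pt "0 0 0 0 -0.15 0.13 0" --pt "0 0 0 0 -0.19 0.13 0" --pt "0 0 0 0 -0.23 0.13 0" --pt "0 0 0 0 -0.27 0.13 0"

```text
time: 5.6
ee_pos: [0.4996, -0.0753, 0.2224]
tcp_rot: [0.001, 0.998, 0.066, 0.002]
contact_force: [1.1, 0.0, 0.1]
grip_width: 0.499
grasp_force: 0.0
```

```bash
python3 - <<'E'
from h import *
rings('pics/t1.png');print(arm.get_obs()['ee_pos'])
im=cv2.imread('pics/t1.png')
cv2.imwrite('pics/c2.png',cv2.resize(im[115:255,185:470],None,fx=2.8,fy=2.8))
E
```

```text
ring [396. 223.] [25. 26.] [ 0.438 -0.254]
ring [437. 176.] [24. 26.] [ 0.574 -0.379]
ring [395. 176.] [24. 26.] [ 0.576 -0.257]
[ 0.5000516  -0.08240548  0.22264263]
```

View pics/c2.png

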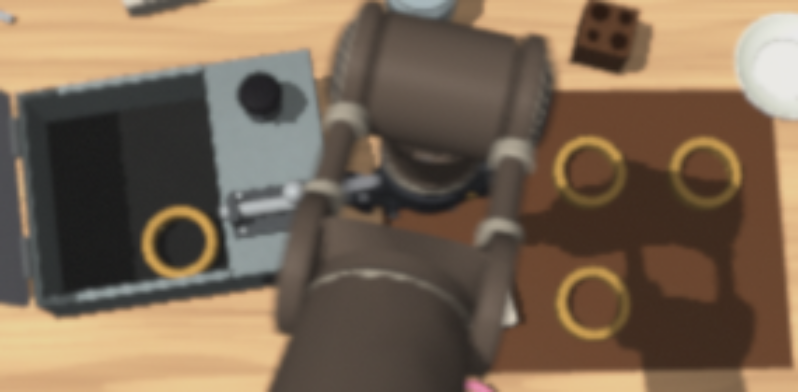

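Ring 1 lies flat in the tub at crop (180,240), and the others are undisturbed. Next is the ring at (0.438,-0.254), with the brick beside it, so I'm using a narrower opening.

Request:
apply_moves --pt "0 0 0 -0.018 -0.036 0 -0.3" --pt "0 0 0 -0.035 -0.072 0 -0.3" --pt "0 0 0 -0.05 -0.108 -0.01 -0.3" --pt "0 0 0 -0.065 -0.14 -0.03 -0.3" --pt "0 0 0 -0.065 -0.149 -0.065 -0.3" --pt "0 0 0 -0.065 -0.149 -0.105 -0.3" --pt "0 0 0 -0.065 -0.149 -0.135 -0.3" --pt "0 0 0 -0.065 -0.149 -0.135 -0.3" --pt "0 0 0 -0.065 -0.149 -0.135 -0.3"

```text
time: 6.4
ee_pos: [0.4335, -0.2217, 0.085]
tcp_rot: [-0.001, 0.998, 0.066, -0.001]
contact_force: [1.1, 0.0, 0.6]
grip_width: 0.357
grasp_force: 0.0
```

Request:
apply_moves --pt "0 0 0 0.0 0.0 -0.035 -0.3" --pt "0 0 0 0.0 0.0 -0.058 -0.3" --pt "0 0 0 0.0 0.0 -0.058 -0.3" --pt "0 0 0 0.0 0.0 -0.058 -1" --pt "0 0 0 0.0 0.0 -0.058 -1" --pt "0 0 0 0.0 0.0 -0.058 -1" --pt "0 0 0 0.0 0.0 -0.058 -1" --pt "0 0 0 0.0 0.0 -0.058 -1" --pt "0 0 0 0.0 0.0 -0.058 -1"

```text
time: 7.15
ee_pos: [0.4367, -0.2235, 0.0299]
tcp_rot: [0.001, 0.998, 0.066, 0.002]
contact_force: [-0.1, 2.1, 7.0]
grip_width: 0.088
grasp_force: 54.9
```

Request:
apply_moves --pt "0 0 0 0 0 0.03 -1" --pt "0 0 0 0 0 0.06 -1" --pt "0 0 0 0.007 0.02 0.09 -1" --pt "0 0 0 0.017 0.045 0.12 -1" --pt "0 0 0 0.027 0.07 0.15 -1" --pt "0 0 0 0.037 0.1 0.18 -1" --pt "0 0 0 0.05 0.132 0.2 -1" --pt "0 0 0 0.065 0.17 0.2 -1" --pt "0 0 0 0.08 0.208 0.2 -1" --pt "0 0 0 0.095 0.246 0.2 -1"

```text
time: 7.98
ee_pos: [0.5299, 0.0254, 0.2291]
tcp_rot: [0.0, 0.998, 0.065, 0.001]
contact_force: [0.1, 0.2, -2.2]
grip_width: 0.09
grasp_force: 54.2
```

Request:
apply_moves --pt "0 0 0 0.014 0.038 0 -1" --pt "0 0 0 0.028 0.076 0 -1" --pt "0 0 0 0.042 0.114 0 -1" --pt "0 0 0 0.056 0.152 0 -1" --pt "0 0 0 0.068 0.186 0 -1" --pt "0 0 0 0.068 0.186 0 -1" --pt "0 0 0 0.068 0.186 -0.04 -1" --pt "0 0 0 0.068 0.186 -0.08 -1" --pt "0 0 0 0.068 0.186 -0.11 -1" --pt "0 0 0 0.068 0.186 -0.11 -1"

```text
time: 8.82
ee_pos: [0.5906, 0.2078, 0.1096]
tcp_rot: [0.002, 0.998, 0.066, -0.008]
contact_force: [-1.9, 0.0, -2.7]
grip_width: 0.088
grasp_force: 54.3
```

Request:
apply_moves --pt "0 0 0 0 0 -0.035 -1" --pt "0 0 0 0 0 -0.066 -1" --pt "0 0 0 0 0 -0.066 -1" --pt "0 0 0 0 0 -0.066 -0.2" --pt "0 0 0 0 0 -0.066 -0.2" --pt "0 0 0 0 0 -0.066 -0.2" --pt "0 0 0 0 0 -0.066 -0.2" --pt "0 0 0 0 0 -0.03 -0.2" --pt "0 0 0 0 0 0.01 -0.2" --pt "0 0 0 0 0 0.05 -0.2"

```text
time: 9.65
ee_pos: [0.5972, 0.2096, 0.1694]
tcp_rot: [0.0, 0.998, 0.066, 0.0]
contact_force: [1.4, -0.1, -0.2]
grip_width: 0.399
grasp_force: 0.0
```

Request:
apply_moves --pt "0 0 0 0 0 0.04 0" --pt "0 0 0 0 -0.025 0.06 0" --pt "0 0 0 0 -0.065 0.06 0" --pt "0 0 0 -0.005 -0.105 0.06 0" --pt "0 0 0 -0.01 -0.145 0.06 0" --pt "0 0 0 -0.015 -0.185 0.06 0" --pt "0 0 0 -0.02 -0.225 0.06 0" --pt "0 0 0 -0.02 -0.265 0.06 0" --pt "0 0 0 -0.02 -0.305 0.06 0" --pt "0 0 0 -0.02 -0.345 0.06 0"

```text
time: 10.48
ee_pos: [0.5777, -0.1375, 0.2298]
tcp_rot: [0.001, 0.998, 0.066, 0.002]
contact_force: [0.9, -0.6, 0.2]
grip_width: 0.498
grasp_force: 0.0
```

```bash
python3 - <<'E'
from h import *
rings('pics/t2.png');print(arm.get_obs()['ee_pos'])
E
```

```text
ring [400. 178.] [15. 21.] [ 0.57  -0.272]
ring [436. 177.] [24. 26.] [ 0.573 -0.379]
[ 0.57795697 -0.14529436  0.23008828]
```

Request:
apply_moves --pt "0 0 0 0 -0.04 0 -0.2" --pt "0 0 0 -0.004 -0.08 0 -0.2" --pt "0 0 0 -0.007 -0.12 0 -0.2" --pt "0 0 0 -0.007 -0.16 0 -0.2" --pt "0 0 0 -0.007 -0.195 -0.02 -0.2" --pt "0 0 0 -0.007 -0.212 -0.05 -0.2" --pt "0 0 0 -0.007 -0.212 -0.09 -0.2" --pt "0 0 0 -0.007 -0.212 -0.13 -0.2" --pt "0 0 0 -0.007 -0.212 -0.14 -0.2" --pt "0 0 0 -0.007 -0.212 -0.14 -0.2"

```text
time: 11.37
ee_pos: [0.5677, -0.3454, 0.0839]
tcp_rot: [-0.003, 0.998, 0.066, -0.003]
contact_force: [-0.7, 0.7, -0.8]
grip_width: 0.395
grasp_force: 0.0
```

Request:
apply_moves --pt "0 0 0 0.0 0.0 -0.035 -0.2" --pt "0 0 0 0.0 0.0 -0.057 -0.2" --pt "0 0 0 0.0 0.0 -0.057 -0.2" --pt "0 0 0 0.0 0.0 -0.057 -1" --pt "0 0 0 0.0 0.0 -0.057 -1" --pt "0 0 0 0.0 0.0 -0.057 -1" --pt "0 0 0 0.0 0.0 -0.057 -1" --pt "0 0 0 0.0 0.0 -0.057 -1" --pt "0 0 0 0.0 0.0 -0.057 -1"

```text
time: 12.12
ee_pos: [0.5728, -0.3486, 0.0339]
tcp_rot: [0.002, 0.998, 0.066, 0.002]
contact_force: [0.1, 1.8, 7.1]
grip_width: 0.082
grasp_force: 47.9
```

Request:
apply_moves --pt "0 0 0 0 0 0.03 -1" --pt "0 0 0 0 0 0.06 -1" --pt "0 0 0 0 0.02 0.09 -1" --pt "0 0 0 -0.005 0.045 0.12 -1" --pt "0 0 0 -0.01 0.07 0.15 -1" --pt "0 0 0 -0.015 0.1 0.18 -1" --pt "0 0 0 -0.02 0.135 0.2 -1" --pt "0 0 0 -0.025 0.175 0.2 -1" --pt "0 0 0 -0.03 0.215 0.2 -1" --pt "0 0 0 -0.035 0.255 0.2 -1"

```text
time: 12.95
ee_pos: [0.5352, -0.0909, 0.232]
tcp_rot: [0.0, 0.998, 0.065, 0.001]
contact_force: [0.2, 0.6, -2.4]
grip_width: 0.078
grasp_force: 49.9
```

Request:
apply_moves --pt "0 0 0 -0.005 0.04 0 -1" --pt "0 0 0 -0.01 0.08 0 -1" --pt "0 0 0 -0.015 0.12 0 -1" --pt "0 0 0 -0.02 0.16 0 -1" --pt "0 0 0 -0.025 0.2 0 -1" --pt "0 0 0 -0.03 0.24 0 -1" --pt "0 0 0 -0.036 0.275 0 -1" --pt "0 0 0 -0.036 0.289 0 -1" --pt "0 0 0 -0.036 0.289 0 -1" --pt "0 0 0 -0.036 0.289 -0.03 -1"

```text
time: 13.78
ee_pos: [0.5043, 0.199, 0.2068]
tcp_rot: [-0.001, 0.998, 0.067, 0.007]
contact_force: [1.0, -0.1, -1.6]
grip_width: 0.08
grasp_force: 49.9
```

Request:
apply_moves --pt "0 0 0 0 0 -0.04 -1" --pt "0 0 0 0 0 -0.08 -1" --pt "0 0 0 0 0 -0.118 -1" --pt "0 0 0 0 0 -0.118 -1" --pt "0 0 0 0 0 -0.118 -0.2" --pt "0 0 0 0 0 -0.118 -0.2" --pt "0 0 0 0 0 -0.118 -0.2" --pt "0 0 0 0 0 -0.118 -0.2" --pt "0 0 0 0 0 -0.08 -0.2" --pt "0 0 0 0 0 -0.04 0"

```text
time: 14.62
ee_pos: [0.4977, 0.196, 0.1604]
tcp_rot: [0.001, 0.998, 0.066, -0.002]
contact_force: [1.3, -0.3, 0.9]
grip_width: 0.498
grasp_force: 0.0
```

Request:
apply_moves --pt "0 0 0 0 0 0.04 0" --pt "0 0 0 0 0 0.06 0" --pt "0 0 0 0 -0.04 0.06 0" --pt "0 0 0 0.01 -0.08 0.06 0" --pt "0 0 0 0.02 -0.12 0.06 0" --pt "0 0 0 0.03 -0.16 0.06 0" --pt "0 0 0 0.035 -0.2 0.06 0" --pt "0 0 0 0.04 -0.24 0.06 0" --pt "0 0 0 0.045 -0.28 0.06 0"

```text
time: 15.37
ee_pos: [0.5455, -0.0856, 0.2233]
tcp_rot: [0.001, 0.998, 0.066, 0.003]
contact_force: [1.1, -0.0, -0.2]
grip_width: 0.5
grasp_force: 0.0
```

```bash
python3 - <<'E'
from h import *
rings('pics/t3.png');print(arm.get_obs()['ee_pos'])
im=cv2.imread('pics/t3.png')
cv2.imwrite('pics/c3.png',cv2.resize(im[115:255,185:470],None,fx=2.8,fy=2.8))
E
```

```text
ring [395. 176.] [25. 25.] [ 0.576 -0.258]
[ 0.54679358 -0.09306652  0.2237281 ]
```

View pics/c3.png

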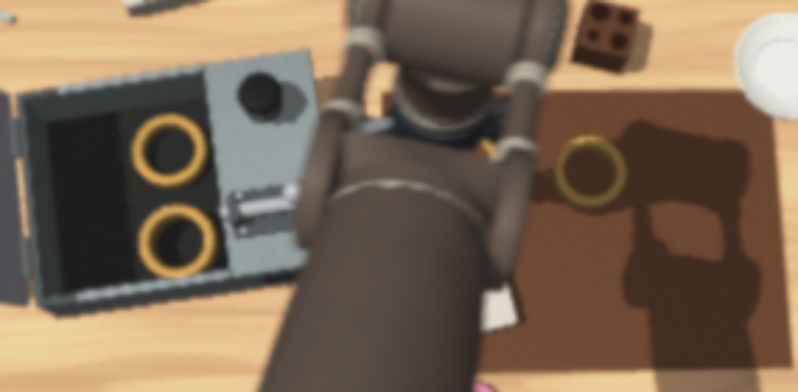

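Request:
apply_moves --pt "0 0 0 0.007 -0.036 0 -0.2" --pt "0 0 0 0.014 -0.072 0 -0.2" --pt "0 0 0 0.021 -0.108 -0.01 -0.2" --pt "0 0 0 0.028 -0.135 -0.03 -0.2" --pt "0 0 0 0.028 -0.143 -0.065 -0.2" --pt "0 0 0 0.028 -0.143 -0.105 -0.2" --pt "0 0 0 0.028 -0.143 -0.135 -0.2" --pt "0 0 0 0.028 -0.143 -0.135 -0.2" --pt "0 0 0 0.028 -0.143 -0.135 -0.2"

```text
time: 16.17
ee_pos: [0.5717, -0.2259, 0.0852]
tcp_rot: [-0.001, 0.998, 0.066, -0.001]
contact_force: [0.3, 0.1, 1.0]
grip_width: 0.399
grasp_force: 0.0
```

Request:
apply_moves --pt "0 0 0 0.0 0.0 -0.035 -0.2" --pt "0 0 0 0.0 0.0 -0.055 -0.2" --pt "0 0 0 0.0 0.0 -0.055 -0.2" --pt "0 0 0 0.0 0.0 -0.055 -1" --pt "0 0 0 0.0 0.0 -0.055 -1" --pt "0 0 0 0.0 0.0 -0.055 -1" --pt "0 0 0 0.0 0.0 -0.055 -1" --pt "0 0 0 0.0 0.0 -0.055 -1" --pt "0 0 0 0.0 0.0 -0.055 -1"

```text
time: 16.92
ee_pos: [0.575, -0.2273, 0.0339]
tcp_rot: [0.001, 0.998, 0.066, 0.003]
contact_force: [-1.2, 1.2, 6.9]
grip_width: 0.081
grasp_force: 50.3
```

Request:
apply_moves --pt "0 0 0 0 0 0.03 -1" --pt "0 0 0 0 0 0.06 -1" --pt "0 0 0 0 0.02 0.09 -1" --pt "0 0 0 0.0 0.045 0.12 -1" --pt "0 0 0 0.0 0.07 0.15 -1" --pt "0 0 0 0.0 0.1 0.18 -1" --pt "0 0 0 0.005 0.135 0.2 -1" --pt "0 0 0 0.01 0.175 0.2 -1" --pt "0 0 0 0.015 0.215 0.2 -1" --pt "0 0 0 0.02 0.255 0.2 -1"

```text
time: 17.75
ee_pos: [0.5929, 0.0303, 0.2326]
tcp_rot: [0.0, 0.998, 0.065, 0.002]
contact_force: [-0.5, 0.3, -1.7]
grip_width: 0.074
grasp_force: 50.2
```

Request:
apply_moves --pt "0 0 0 0.002 0.04 0 -1" --pt "0 0 0 0.005 0.08 0 -1" --pt "0 0 0 0.005 0.12 0 -1" --pt "0 0 0 0.005 0.155 0 -1" --pt "0 0 0 0.005 0.181 0 -1" --pt "0 0 0 0.005 0.181 0 -1" --pt "0 0 0 0.005 0.181 -0.04 -1" --pt "0 0 0 0.005 0.181 -0.08 -1" --pt "0 0 0 0.005 0.181 -0.11 -1" --pt "0 0 0 0.005 0.181 -0.11 -1"

```text
time: 18.58
ee_pos: [0.5912, 0.2075, 0.113]
tcp_rot: [0.002, 0.998, 0.066, -0.007]
contact_force: [-1.8, -0.3, -3.7]
grip_width: 0.082
grasp_force: 50.0
```

Request:
apply_moves --pt "0 0 0 0 0 -0.035 -1" --pt "0 0 0 0 0 -0.04 -1" --pt "0 0 0 0 0 -0.04 -1" --pt "0 0 0 0 0 -0.04 -0.2" --pt "0 0 0 0 0 -0.04 -0.2" --pt "0 0 0 0 0 -0.04 -0.2" --pt "0 0 0 0 0 -0.04 -0.2" --pt "0 0 0 0 0 -0.01 -0.2" --pt "0 0 0 0 0 0.03 0" --pt "0 0 0 0 0 0.07 0"

```text
time: 19.42
ee_pos: [0.5964, 0.2094, 0.1911]
tcp_rot: [0.0, 0.998, 0.066, -0.001]
contact_force: [0.5, 0.7, 0.4]
grip_width: 0.502
grasp_force: 0.0
```

Request:
apply_moves --pt "0 0 0 0 0 0.03 0" --pt "0 0 0 -0.01 -0.04 0.03 0" --pt "0 0 0 -0.02 -0.08 0.03 0" --pt "0 0 0 -0.03 -0.12 0.03 0" --pt "0 0 0 -0.05 -0.155 0.03 0" --pt "0 0 0 -0.07 -0.19 0.03 0" --pt "0 0 0 -0.09 -0.225 0.03 0" --pt "0 0 0 -0.11 -0.26 0.03 0" --pt "0 0 0 -0.13 -0.295 0.03 0" --pt "0 0 0 -0.15 -0.33 0.03 0"

```text
time: 20.25
ee_pos: [0.4467, -0.1218, 0.2217]
tcp_rot: [0.001, 0.998, 0.066, 0.001]
contact_force: [-1.0, -1.0, 0.3]
grip_width: 0.499
grasp_force: 0.0
```

```bash
python3 - <<'E'
from h import *
rings('pics/t4.png');print(arm.get_obs()['ee_pos'])
E
```

```text
[ 0.44319909 -0.12742774  0.22129628]
```

View pics/t4.png

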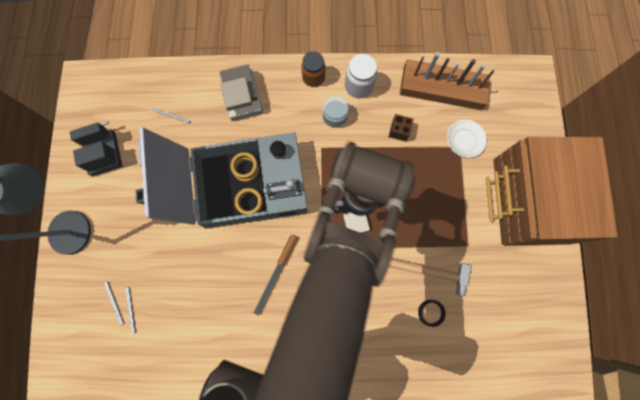

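Four rings are in the tub, in two stacks at (244,166) and (248,200). The last one is hidden under the hand, so I'll use the wrist camera.

```bash
python3 - <<'E'
from h import *
o=arm.get_obs();im=arm.get_image('wrist');cv2.imwrite('pics/w2.png',im)
hsv=cv2.cvtColor(im,cv2.COLOR_BGR2HSV)
print('pred',proj('wrist',[.586,-.127,.013],o))
for d in arm.outline_of('wrist','bangle1_center')[:3]: print(d['p'],d['box'],np.round(cv2.mean(im,d['pixels'].astype(np.uint8))[:3]))
for d in arm.tip_of('wrist','bangle1_center')[:3]: print(d['p'],d['uv'],at_z('wrist',d['uv'],.013,o))
E
```

```text
pred [341.37474186  36.74253967]
0.55 [0.5, 5.7, 24.9, 16.6] [ 87. 144. 178.]
0.39 [18.1, 42.0, 55.6, 113.1] [52. 79. 96.]
```

View pics/w2.png

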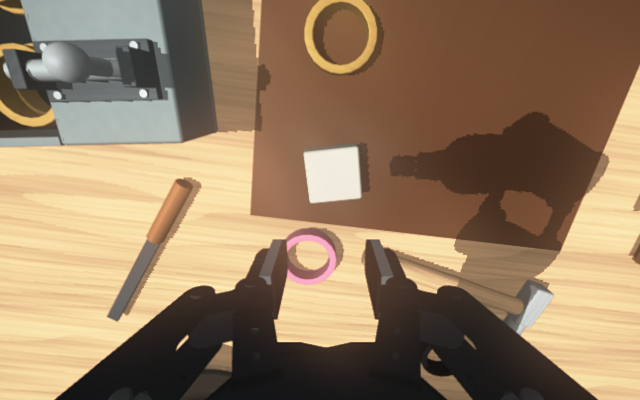

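The last brass ring is at wrist (341,34), where predicted, so it's unmoved.

Request:
apply_moves --pt "0 0 0 0.035 0.007 0 -0.2" --pt "0 0 0 0.07 0.014 0 -0.2" --pt "0 0 0 0.105 0.021 -0.01 -0.2" --pt "0 0 0 0.135 0.025 -0.03 -0.2" --pt "0 0 0 0.135 0.025 -0.065 -0.2" --pt "0 0 0 0.135 0.025 -0.105 -0.2" --pt "0 0 0 0.135 0.025 -0.135 -0.2" --pt "0 0 0 0.135 0.025 -0.135 -0.2" --pt "0 0 0 0.135 0.025 -0.135 -0.2"

```text
time: 21.2
ee_pos: [0.5813, -0.0932, 0.0835]
tcp_rot: [-0.001, 0.998, 0.067, -0.002]
contact_force: [0.5, 0.5, 1.4]
grip_width: 0.399
grasp_force: 0.0
```

Request:
apply_moves --pt "0 0 0 0.0 0.0 -0.035 -0.2" --pt "0 0 0 0.0 0.0 -0.055 -0.2" --pt "0 0 0 0.0 0.0 -0.055 -0.2" --pt "0 0 0 0.0 0.0 -0.055 -1" --pt "0 0 0 0.0 0.0 -0.055 -1" --pt "0 0 0 0.0 0.0 -0.055 -1" --pt "0 0 0 0.0 0.0 -0.055 -1" --pt "0 0 0 0.0 0.0 -0.055 -1" --pt "0 0 0 0.0 0.0 -0.055 -1"

```text
time: 21.95
ee_pos: [0.5851, -0.0957, 0.0334]
tcp_rot: [0.001, 0.998, 0.066, 0.003]
contact_force: [0.4, 1.7, 6.8]
grip_width: 0.083
grasp_force: 53.1
```

Request:
apply_moves --pt "0 0 0 0 0 0.035 -1" --pt "0 0 0 0 0 0.07 -1" --pt "0 0 0 0 0 0.105 -1" --pt "0 0 0 0 0 0.14 -1" --pt "0 0 0 0 0 0.175 -1" --pt "0 0 0 0.0 0.02 0.2 -1" --pt "0 0 0 0.0 0.055 0.2 -1" --pt "0 0 0 0.0 0.09 0.2 -1" --pt "0 0 0 0.005 0.125 0.2 -1" --pt "0 0 0 0.01 0.165 0.2 -1"

```text
time: 22.78
ee_pos: [0.5921, 0.0702, 0.2313]
tcp_rot: [0.0, 0.998, 0.065, 0.001]
contact_force: [1.4, 0.1, -2.3]
grip_width: 0.087
grasp_force: 52.8
```

Request:
apply_moves --pt "0 0 0 0.005 0.04 0 -1" --pt "0 0 0 0.005 0.08 0 -1" --pt "0 0 0 0.005 0.12 0 -1" --pt "0 0 0 0.005 0.14 0 -1" --pt "0 0 0 0.005 0.14 0 -1" --pt "0 0 0 0.005 0.14 -0.04 -1" --pt "0 0 0 0.005 0.14 -0.08 -1" --pt "0 0 0 0.005 0.14 -0.11 -1" --pt "0 0 0 0.005 0.14 -0.128 -1" --pt "0 0 0 0.005 0.14 -0.128 -1"

```text
time: 23.62
ee_pos: [0.5927, 0.2075, 0.0967]
tcp_rot: [0.001, 0.998, 0.065, -0.006]
contact_force: [-0.8, -0.6, -1.9]
grip_width: 0.083
grasp_force: 52.8
```

Request:
apply_moves --pt "0 0 0 0 0 0 -1" --pt "0 0 0 0 0 0 -0.2" --pt "0 0 0 0 0 0 -0.2" --pt "0 0 0 0 0 0 -0.2" --pt "0 0 0 0 0 0 -0.2" --pt "0 0 0 0 0 0.03 -0.2" --pt "0 0 0 0 0 0.07 -0.4" --pt "0 0 0 0 0 0.11 -0.6" --pt "0 0 0 0 0 0.15 -1" --pt "0 0 0 0 0 0.19 -1"

```text
time: 24.45
ee_pos: [0.5973, 0.2097, 0.2953]
tcp_rot: [-0.0, 0.998, 0.066, 0.001]
contact_force: [0.5, 0.3, 0.3]
grip_width: 0.003
grasp_force: 0.0
```

Request:
apply_moves --pt "0 0 0 0 -0.02 0.03 -1" --pt "0 0 0 0 -0.05 0.05 -1" --pt "0 0 0 0 -0.09 0.05 -1" --pt "0 0 0 0 -0.13 0.05 -1" --pt "0 0 0 0 -0.13 0.05 -1"

```text
time: 24.87
ee_pos: [0.5978, 0.0732, 0.3446]
tcp_rot: [0.003, 0.998, 0.063, 0.002]
contact_force: [0.5, 0.1, 0.8]
grip_width: -0.002
grasp_force: 0.0
```

```bash
python3 - <<'E'
from h import *
rings('pics/t5.png');print(arm.get_obs()['ee_pos'],arm.get_obs()['joint_positions'])
im=cv2.imread('pics/t5.png');sd=arm.get_image('side');cv2.imwrite('pics/s5.png',sd)
a=cv2.resize(im[115:255,120:420],None,fx=2.6,fy=2.6);b=cv2.resize(sd[60:240,280:420],None,fx=2,fy=2)
cv2.imwrite('pics/c5.png',a);cv2.imwrite('pics/s5.png',b)
for l in('lid_edge','lid_hinge'): print(l,[(d['p'],np.round(d['uv'])) for d in arm.tip_of('side',l)[:2]],[(d['p'],np.round(d['uv'])) for d in arm.tip_of('top',l)[:2]])
th=.134;c,s=np.cos(th),np.sin(th)
def m2w(x,y,z): return np.array([.546+c*x-s*y,.211+s*x+c*y,.016+z])
for a in(1.57,1.7,1.85):
    p=m2w(0,.098-.194*np.cos(a),.080+.194*np.sin(a)); print(a,p.round(3),proj('top',p).round(),proj('side',p).round())
E
```

```text
[0.59761838 0.07629735 0.34394024] [ 5.52175344e-02  1.92548143e-01  1.58353424e+00 -1.02497324e-03
  1.36305708e+00  1.49982636e+00]
lid_edge [(0.9, array([322.,  81.]))] [(0.59, array([139., 172.]))]
lid_hinge [(0.72, array([326., 140.]))] [(0.71, array([190., 183.])), (0.4, array([359., 220.]))]
1.57 [0.533 0.308 0.29 ] [166. 166.] [330.  84.]
1.7 [0.53  0.333 0.288] [155. 168.] [328.  81.]
1.85 [0.526 0.361 0.282] [144. 170.] [326.  80.]
```

View pics/c5.png

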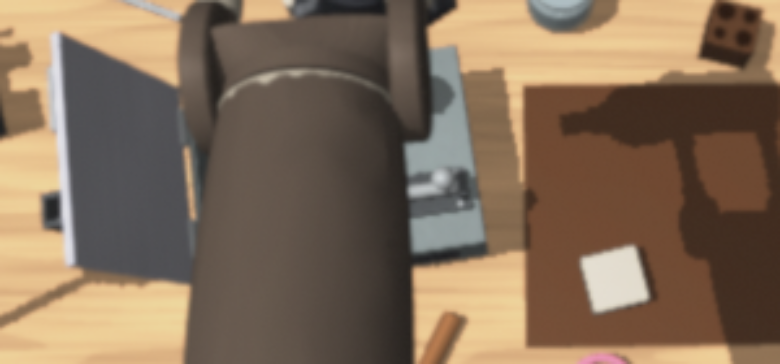

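The mat is clear of rings and the lid leans fully back (≈1.85 rad). I'll cross over it with the fingers shut, then push it from behind at its bare middle.

Request:
apply_moves --pt "0 0 0 -0.009 0.035 0.01 -1" --pt "0 0 0 -0.018 0.07 0.015 -1" --pt "0 0 0 -0.027 0.105 0.015 -1" --pt "0 0 0 -0.036 0.14 0.015 -1" --pt "0 0 0 -0.045 0.175 0.015 -1" --pt "0 0 0 -0.054 0.21 0.015 -1" --pt "0 0 0 -0.063 0.245 0.015 -1" --pt "0 0 0 -0.072 0.28 0.015 -1" --pt "0 0 0 -0.08 0.315 0.015 -1" --pt "0 0 0 -0.086 0.355 0.015 -1"

```text
time: 26.0
ee_pos: [0.5095, 0.4373, 0.3572]
tcp_rot: [0.0, 0.998, 0.067, -0.0]
contact_force: [0.7, 0.5, -0.2]
grip_width: 0.0
grasp_force: 0.0
```

```bash
python3 - <<'E'
from h import *
o=arm.get_obs();print(o['ee_pos'],o['contact_force'])
im=arm.get_image('top')
cv2.imwrite('pics/c6.png',cv2.resize(im[115:255,70:370],None,fx=2.6,fy=2.6))
E
```

```text
[0.50947619 0.4372741  0.35719702] [ 0.72450539  0.49178483 -0.17173212]
```

View pics/c6.png

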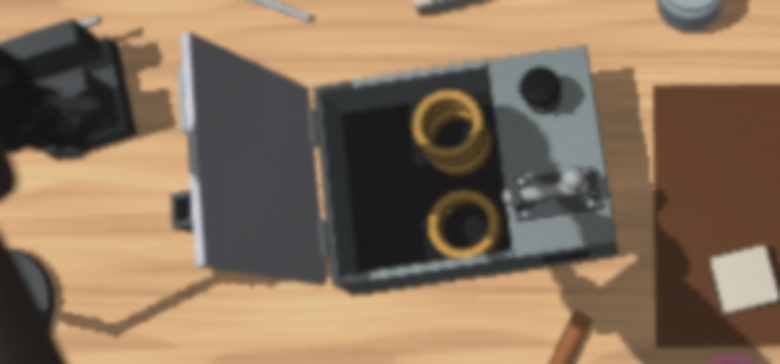

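Both stacks sit inside, three at (448,130) and two at (464,223), below the rim. Lowering behind the lid and pushing.

Request:
apply_moves --pt "0 0 0 0 0 -0.035 -1" --pt "0 0 0 0 0 -0.07 -1" --pt "0 0 0 0 0 -0.09 -1" --pt "0 0 0 0.002 -0.015 -0.09 -1" --pt "0 0 0 0.004 -0.03 -0.09 -1" --pt "0 0 0 0.006 -0.04 -0.09 -1" --pt "0 0 0 0.007 -0.05 -0.09 -1" --pt "0 0 0 0.008 -0.06 -0.09 -1" --pt "0 0 0 0.009 -0.07 -0.09 -1" --pt "0 0 0 0.01 -0.08 -0.09 -1"

```text
time: 26.88
ee_pos: [0.5224, 0.3542, 0.2694]
tcp_rot: [-0.001, 0.998, 0.065, 0.002]
contact_force: [-0.8, 1.2, 0.2]
grip_width: -0.002
grasp_force: 0.9
```

Request:
apply_moves --pt "0 0 0 0.001 -0.01 0 -1" --pt "0 0 0 0.003 -0.02 0 -1" --pt "0 0 0 0.004 -0.03 0 -1" --pt "0 0 0 0.005 -0.04 0 -1" --pt "0 0 0 0.007 -0.05 0 -1" --pt "0 0 0 0.008 -0.06 0 -1" --pt "0 0 0 0.009 -0.07 0 -1" --pt "0 0 0 0.011 -0.08 0 -1" --pt "0 0 0 0.012 -0.09 0 -1" --pt "0 0 0 0.013 -0.1 0 -1"

```text
time: 27.72
ee_pos: [0.5343, 0.2533, 0.2668]
tcp_rot: [0.0, 0.998, 0.066, -0.0]
contact_force: [-0.1, 0.7, -0.6]
grip_width: 0.0
grasp_force: 0.2
```

Request:
apply_moves --pt "0 0 0 0 0 0 -1" --pt "0 0 0 0 0.01 0.03 -1" --pt "0 0 0 0 0.01 0.07 -1" --pt "0 0 0 0 0.01 0.11 -1" --pt "0 0 0 0 0.01 0.11 -1" --pt "0 0 0 0 0.01 0.11 -1" --pt "0 0 0 0 0.01 0.11 -1" --pt "0 0 0 0 0.01 0.11 -1" --pt "0 0 0 0 0.01 0.11 -1" --pt "0 0 0 0 0.01 0.11 -1"

```text
time: 28.55
ee_pos: [0.5336, 0.2643, 0.3752]
tcp_rot: [0.001, 0.998, 0.066, -0.002]
contact_force: [0.1, 0.3, -0.2]
grip_width: -0.007
grasp_force: 0.0
```

Request:
apply_moves --pt "0 0 0 0 -0.03 0 -1" --pt "0 0 0 0 -0.07 0 -1" --pt "0 0 0 0 -0.11 0 -1" --pt "0 0 0 0 -0.15 0 -1" --pt "0 0 0 0 -0.19 0 -1" --pt "0 0 0 0 -0.23 0 -1" --pt "0 0 0 0 -0.27 0 -1" --pt "0 0 0 0 -0.31 0 -1" --pt "0 0 0 0 -0.35 0 -1" --pt "0 0 0 0 -0.35 0 -1"

```text
time: 29.38
ee_pos: [0.5337, -0.0921, 0.3762]
tcp_rot: [0.002, 0.998, 0.062, -0.001]
contact_force: [-0.3, -0.1, 0.1]
grip_width: -0.001
grasp_force: 0.0
```

```bash
python3 - <<'E'
from h import *
o=arm.get_obs();print(o['ee_pos'],o['time'])
im=arm.get_image('top')
cv2.imwrite('pics/c7.png',cv2.resize(im[125:235,180:330],None,fx=5,fy=5,interpolation=cv2.INTER_CUBIC))
for l in('bolt_knob','plunger_top','lid_edge'): print(l,[(round(d['p'],2),np.round(d['uv'],1)) for d in arm.tip_of('top',l)[:2]])
E
```

```text
[ 0.53369148 -0.09207573  0.37623758] 29.3833
bolt_knob [(0.48, array([290.2, 180.7]))]
plunger_top [(0.62, array([276.8, 148.3]))]
lid_edge [(0.95, array([264.8, 175. ])), (0.26, array([333.2, 107.3]))]
```

View pics/c7.png

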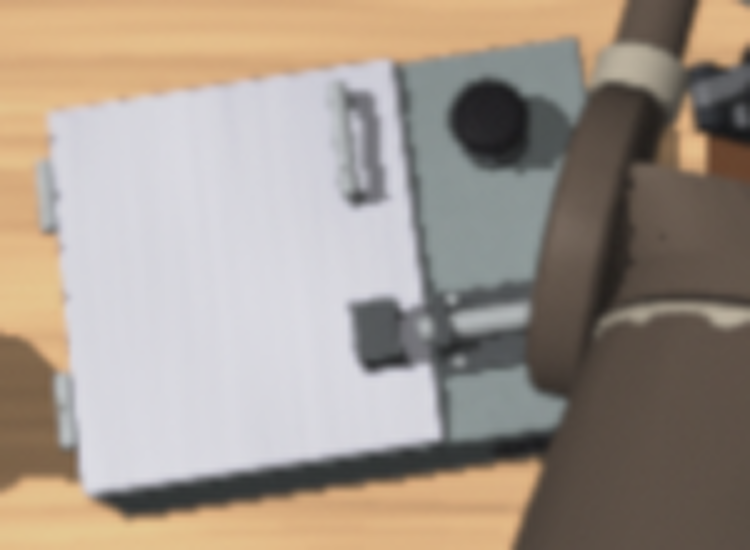

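The lid looks shut, with its edge at the deck line. The keeper lines up with the bolt, and the knob is at (290,181). Next I'll bring the closed fingers in behind the knob.

Request:
apply_moves --pt "0 0 0 -0.004 0.03 -0.02 -1" --pt "0 0 0 -0.008 0.055 -0.05 -1" --pt "0 0 0 -0.008 0.055 -0.09 -1" --pt "0 0 0 -0.008 0.055 -0.13 -1" --pt "0 0 0 -0.008 0.055 -0.17 -1" --pt "0 0 0 -0.008 0.055 -0.205 -1" --pt "0 0 0 -0.008 0.055 -0.216 -1" --pt "0 0 0 -0.008 0.055 -0.216 -1" --pt "0 0 0 -0.008 0.055 -0.216 -1"

```text
time: 30.33
ee_pos: [0.5269, -0.0294, 0.1619]
tcp_rot: [-0.0, 0.998, 0.066, 0.0]
contact_force: [0.7, 0.1, 0.3]
grip_width: -0.002
grasp_force: 0.0
```

```bash
python3 - <<'E'
from h import *
o=arm.get_obs();print(o['ee_pos'],o['time'],o['contact_force'])
im=arm.get_image('wrist');cv2.imwrite('pics/w3.png',im)
for d in arm.tip_of('wrist','bolt_knob')[:2]: print(d['p'],d['uv'],at_z('wrist',d['uv'],.156,o))
for l in('lid_edge',): print(l,[(round(d['p'],2),np.round(d['uv'],1),at_z('top',d['uv'],.106)) for d in arm.tip_of('top',l)[:2]])
E
```

```text
[ 0.52693672 -0.02935662  0.16187597] 30.3333 [0.70532695 0.07751578 0.31540494]
0.83 [190.5, 252.4] [0.52367841 0.04026184 0.156     ]
lid_edge [(0.95, array([264.8, 175. ]), array([0.5580261 , 0.10906091, 0.106     ])), (0.26, array([333.2, 107.3]), array([ 0.75003103, -0.07702742,  0.106     ]))]
```

View pics/w3.png

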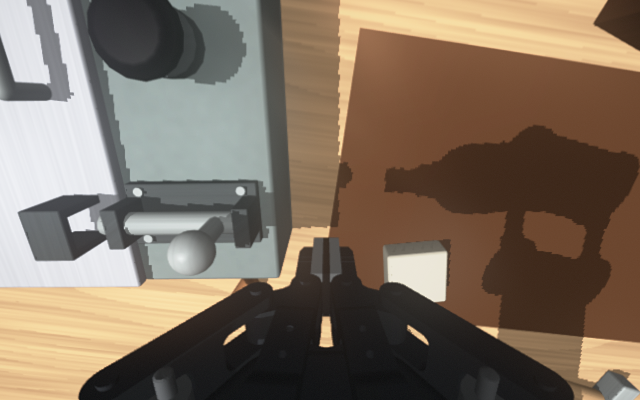

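Request:
apply_moves --pt "0 0 0 0.004 0.02 0 -1" --pt "0 0 0 0.003 0.035 0 -1" --pt "0 0 0 0.001 0.045 0 -1" --pt "0 0 0 0.0 0.055 0 -1" --pt "0 0 0 -0.002 0.065 0 -1" --pt "0 0 0 -0.003 0.075 0 -1" --pt "0 0 0 -0.004 0.082 0 -1" --pt "0 0 0 -0.004 0.088 0 -1" --pt "0 0 0 -0.004 0.088 0 -1"

```text
time: 31.23
ee_pos: [0.5218, 0.0589, 0.161]
tcp_rot: [-0.0, 0.998, 0.066, -0.001]
contact_force: [-0.1, -0.0, 0.3]
grip_width: -0.005
grasp_force: 0.0
```

Request:
apply_moves --pt "0 0 0 0 0.004 0 -1" --pt "0 0 0 -0.001 0.008 0 -1" --pt "0 0 0 -0.001 0.012 0 -1" --pt "0 0 0 -0.001 0.012 0 -1"

```text
time: 31.57
ee_pos: [0.5216, 0.0615, 0.1611]
tcp_rot: [0.009, 0.998, 0.069, -0.001]
contact_force: [1.0, -26.2, 1.7]
grip_width: -0.003
grasp_force: 12.7
```

```bash
python3 - <<'E'
from h import *
o=arm.get_obs();print(o['ee_pos'],o['time'],o['contact_force'])
im=arm.get_image('wrist');cv2.imwrite('pics/w4.png',im)
for d in arm.tip_of('wrist','bolt_knob')[:2]: print(d['p'],d['uv'],at_z('wrist',d['uv'],.156,o))
E
```

```text
[0.5216025  0.06154861 0.16108498] 31.5667 [  1.03015924 -26.22889586   1.74000079]
```

View pics/w4.png

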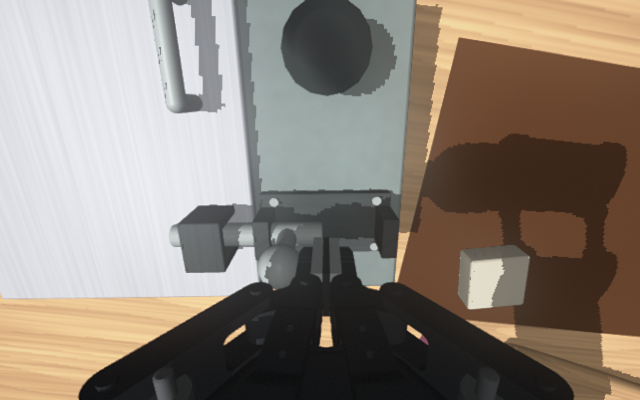

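The bolt passes through the keeper and hit its stop at 26 N, so it's fully home. Now the plunger at (0.620,0.072), top z 0.141.

Request:
apply_moves --pt "0 0 0 0 -0.02 0 -1" --pt "0 0 0 0 -0.025 0.03 -1" --pt "0 0 0 0.01 -0.025 0.06 -1" --pt "0 0 0 0.04 -0.01 0.07 -1" --pt "0 0 0 0.075 0.002 0.07 -1" --pt "0 0 0 0.1 0.002 0.06 -1" --pt "0 0 0 0.1 0.002 0.03 -1" --pt "0 0 0 0.1 0.002 0.01 -1" --pt "0 0 0 0.1 0.002 0.002 -1" --pt "0 0 0 0.1 0.002 0.002 -1"

```text
time: 32.5
ee_pos: [0.6188, 0.0718, 0.1596]
tcp_rot: [-0.0, 0.998, 0.065, -0.004]
contact_force: [-0.3, -0.4, -0.7]
grip_width: 0.004
grasp_force: 0.0
```

Request:
apply_moves --pt "0 0 0 0 0 -0.005 -1" --pt "0 0 0 0 0 -0.01 -1" --pt "0 0 0 0 0 -0.014 -1" --pt "0 0 0 0 0 -0.018 -1" --pt "0 0 0 0 0 -0.018 -1"

```text
time: 32.92
ee_pos: [0.6221, 0.0718, 0.1472]
tcp_rot: [-0.0, 0.998, 0.066, 0.001]
contact_force: [-3.4, -0.3, 7.7]
grip_width: 0.002
grasp_force: 3.9
```

Request:
apply_moves --pt "0 0 0 0 0 -0.004 -1" --pt "0 0 0 0 0 -0.008 -1" --pt "0 0 0 0 0 -0.008 -1" --pt "0 0 0 0 0 -0.008 -1"

```text
time: 33.25
ee_pos: [0.6225, 0.0719, 0.1436]
tcp_rot: [-0.0, 0.998, 0.066, 0.001]
contact_force: [-8.7, -0.8, 22.4]
grip_width: 0.004
grasp_force: 10.8
```

22 N is well past the 10 N at the stop, so the plunger is fully down. Releasing and retreating.

Request:
apply_moves --pt "0 0 0 0 0 0.02 -1" --pt "0 0 0 0 0 0.05 -1" --pt "0 0 0 0 0 0.09 -1" --pt "0 0 0 0 -0.03 0.12 -1" --pt "0 0 0 0 -0.07 0.14 -1" --pt "0 0 0 0 -0.11 0.14 -1" --pt "0 0 0 0 -0.15 0.14 -1" --pt "0 0 0 0 -0.19 0.14 -1" --pt "0 0 0 0 -0.23 0.14 -1" --pt "0 0 0 0 -0.23 0.14 -1"

```text
time: 34.08
ee_pos: [0.6213, -0.1662, 0.2784]
tcp_rot: [0.003, 0.998, 0.062, 0.001]
contact_force: [-0.7, 0.0, 0.3]
grip_width: 0.001
grasp_force: 0.0
```

```bash
python3 - <<'E'
from h import *
print(arm.get_obs()['contact_force'])
im=arm.get_image('top')
cv2.imwrite('pics/f.png',cv2.resize(im[70:270,180:480],None,fx=2.6,fy=2.6,interpolation=cv2.INTER_CUBIC))
E
```

```text
[-0.71205409  0.04501301  0.33550586]
```

View pics/f.png

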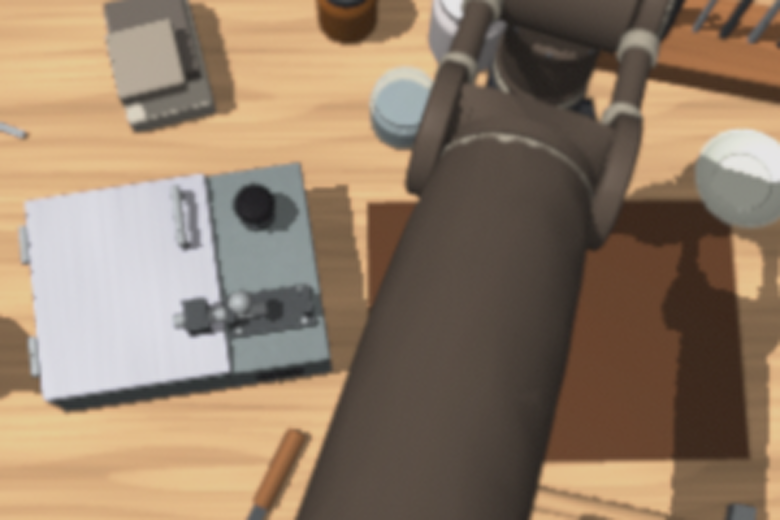

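The lid is shut, the bolt sits in the keeper at (195,315), the plunger at (255,205) is back up, and the robot is clear.

```bash
python3 -c "
from rig import arm
print(arm.sign_off())"
```

```text
the job is handed in; nothing more can be done
None
```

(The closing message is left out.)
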